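# Put the bench tools back where their kind is kept

## Robot

A 6-joint arm with a two-finger parallel gripper is mounted at the origin on a cart in front of the work surface, level with it; the furniture and walls round the work are solid. World frame = base frame: x ahead of the robot, y to its left, z up, the work surface at z = 0. Lengths are in m, angles in rad, forces in N, time in s.
With the tool pointing down it reaches from about 0.35 to 1 m from the base axis. Payload 7.1 kg.
Tool frame: the origin (TCP) lies midway between the tips of the shut fingers; the grasp point (between the pads) lies 19 mm behind it; z points along the fingers, y is the line along which they close (so a half turn about z gives the same grasp; the last joint's range is limited). The gripper opens to 85 mm and grips with 20 to 120 N. Pads are 22 mm wide; open, the fingers measure 114 mm over their backs; the gripper's body (76 mm by 85 mm) begins 54 mm behind the grasp point. The pads swing forward as they close: fully open they stand 13 mm farther back than shut.
Start: joints at [-1.281, 0.423, 1.63, -0, 1.089, -0.019], TCP at [0.19, -0.595, 0.198] pointing down, gripper open.
Joint ranges: [-3, 3], [-0.9, 2.11], [0.09, 2.58], [-1.31, 4.45], [0.11, 2.69], [-2.54, 2.54]. Speed limits (rad/s): [2.39, 2.39, 3.01, 3.14, 3.14, 3.14].

## Interface

Orientations are given as a unit quaternion [w, x, y, z].
In Python, from plant import env, imaging gives the robot as it stands.
- The arm moves only by the tool step_arm, never from a script. Its argument "targets" is a list of rows, each a list of 5 numbers: the closure in counts, from 0 (fully open) to 255 (shut), then the shift along the tool's x, y, z in m, then the turn about the tool's z in rad. A call has 1 to 8 rows; each row shifts and turns the commanded pose from where the row before left it, along the tool's axes as they then stand; what a row does not reach is not made up. A row lasts 1/12 s, in which the tool goes at most 41.7 mm and 7.16 degrees, less where a joint would pass 70% of its speed; a pose out of reach is approached as far as the arm can. A call with a gripper value outside its range is refused whole. The fingers move at their own pace and stop on an object; the grip force is fixed at half the most. Time passes only in rows, so rows that do not move let the fingers close. It gives the time, the measured TCP pose, the force, the opening and the grip force at its end, in the units of the state.
- env.state(): the state, without advancing time (a new reading comes with each control period).
- imaging.capture(name): name is "scene" or "top" or "wrist"; returns a dict with "color" (480x640x3 uint8, red, green, blue), "fovy" (degrees; the focal length in pixels is half the picture's height over the tangent of half this angle, whatever the lens; pixels are square), "cx", "cy" (the principal point, pixels), "R" (3x3) and "t" (3): a world point X has camera coordinates R X + t. Camera axes: x right, y down, z forward; pixel columns grow to the right and rows downward; lengths in m; the calibration is good to about 2 mm. A picture is of the moment at which its call begins. There is no depth.
- env.hand_in(): hands the job in; it is judged then, once.
The state is a dict: "clock": time; "qpos": joint angles; "qvel": joint speeds; "tau": joint torques, N m; "position": TCP position; "tcp_rot": TCP orientation; "ft_force": force on the tool from outside, world axes, zero at the start; "wrist_torque": the same for the moment, N m; "grip_width": finger opening in m; "gripper_force": force on a finger pad.
Only numpy, scipy, OpenCV 4.12 (cv2) and the standard library are available. Lean on these libraries where they do the work, as an engineer would, in place of code of your own. Each camera call takes 0.05 s, during which the arm holds its last target. There are 200 camera calls.

## Task

Put away the four tools left lying on the right-hand table: lay the screwdriver, the pliers and the scriber each lengthwise and flat in the tray that already holds another of its kind, on the tray's floor beside it. Press the chisel by its handle fully down into both spring clips of the wooden chisel rest, with its blade over the cork pad so that the edge touches nothing.

Things in the scene. Friction and masses are not known exactly. Their poses are not given: they have to be found in the camera images.
- driver: Loose screwdriver, orange handle with a blue band, 183 mm long, lying on the right table (top at z = +3.6 mm). Origin: underside at mid-length as it lies at the start; y points to the butt of the handle. Round handle 24 mm thick from y = +6 to +92 mm, 6.6 mm shank from y = -82 to +6 mm; axis 12 mm above the table. About 90 g; it can roll.
- pliers: Loose slip-joint pliers of rusty steel, 128 mm long, 13 mm thick, lying flat on the right table (top at z = +3.6 mm). Origin: underside at mid-length; y points to the handle ends. Head and jaws, 22 mm wide (x), from y = -64 to -15 mm: grip there, e.g. at y = -30 mm. Handles spread to 54 mm at y = +20 to +64 mm. About 200 g.
- scriber: Loose scriber, a pale pen-shaped marking tool, 135 mm long, 10 mm thick, lying on the right table (top at z = +3.6 mm). Origin: underside at mid-length as it lies at the start; y along it, from -68 to +68 mm. About 30 g; it can roll.
- chisel: Loose wood chisel, round red handle, 205 mm long, lying on the right table (top at z = +3.6 mm). Origin: underside at mid-length as it lies at the start; y points to the cutting edge. Handle 22 mm thick from y = -102 to -2 mm, 16 mm wide blade out to y = +103 mm; axis 11 mm above the table. About 130 g.
- tray_drivers: Open sheet-metal tray, one of three alike, fixed on the left table: the one that already holds a screwdriver (amber handle, 27 mm thick). Outside 140 x 211 x 24 mm (x by y by z), 2.5 mm sheet. Origin: middle of underside; y along its length, z up; inner floor at z = 2.5 mm. The kept tool lies along y on the -x side and reaches to x = -35 mm; the rest, up to the wall at x = +67 mm, is free.
- tray_pliers: Open sheet-metal tray, one of three alike, fixed on the left table: the one that already holds black-handled pliers (13 mm thick). Outside 140 x 211 x 24 mm (x by y by z), 2.5 mm sheet. Origin: middle of underside; y along its length, z up; inner floor at z = 2.5 mm. The kept tool lies along y on the -x side and reaches to x = -7 mm; the rest, up to the wall at x = +67 mm, is free.
- tray_scribers: Open sheet-metal tray, one of three alike, fixed on the left table: the one that already holds a black scriber (8 mm thick). Outside 140 x 211 x 24 mm (x by y by z), 2.5 mm sheet. Origin: middle of underside; y along its length, z up; inner floor at z = 2.5 mm. The kept tool lies along y on the -x side and reaches to x = -46 mm; the rest, up to the wall at x = +67 mm, is free.
- chisel_rest: Chisel rest, fixed on the left table: wooden board 66 x 220 x 14 mm (x, y, z) with two sprung steel clips in line near its -y end, a cork pad near its +y end. Origin: middle of its underside; y along the board, z up. Home, the chisel lies along it, handle in both clips, blade above the cork: chisel origin 30 mm straight above this origin (handle axis at z = 41 mm), its y along this y.
- clips (a point): Point midway between the two clips, on the axis of a seated handle (rest's y = -52, z = 41 mm; same axes). Clips, on 18 mm blocks, centred at y = -33 and +33 mm from it: 48 mm clear for fingers, board 27 mm below. Flared lips end 20 mm above it, 35 mm apart; 17 mm throat 9 mm above it springs open when the handle is pushed straight down (about 10 N in all). A chisel just laid on the lips is 17 mm high.

How it is judged:
At the end, for the whole second after the job is handed in: Driver, pliers, scriber at rest on the floor of their kind's tray, level (0.09 rad), within 0.35 rad of its length, centre within 14, 44, 40 mm of its middle lengthwise. Chisel in both clips, blade over cork: origin within 12 mm across, 13 along, -4 to +10 in height of home, within 0.12 rad (x of driver in the frame of tray_drivers between -0.072 and 0.072 m and y of driver in the frame of tray_drivers between -0.014 and 0.014 m and z of driver in the frame of tray_drivers between -0.003 and 0.032 m and angle between the y axis of driver and the y axis of tray_drivers, either way round below 0.35 rad and angle between driver's own y axis and vertical between 1.4808 and 1.6608 rad and linear speed of each of driver, pliers, scriber, chisel below 0.03 m/s and x of pliers in the frame of tray_pliers between -0.052 and 0.052 m and y of pliers in the frame of tray_pliers between -0.044 and 0.044 m and z of pliers in the frame of tray_pliers between -0.003 and 0.009 m and angle between the y axis of pliers and the y axis of tray_pliers, either way round below 0.35 rad and angle between pliers's own y axis and vertical between 1.4808 and 1.6608 rad and angle between pliers's own z axis and vertical below 0.15 rad and x of scriber in the frame of tray_scribers between -0.072 and 0.072 m and y of scriber in the frame of tray_scribers between -0.04 and 0.04 m and z of scriber in the frame of tray_scribers between -0.003 and 0.018 m and angle between the y axis of scriber and the y axis of tray_scribers, either way round below 0.35 rad and angle between scriber's own y axis and vertical between 1.4808 and 1.6608 rad and x of chisel in the frame of chisel_rest between -0.012 and 0.012 m and y of chisel in the frame of chisel_rest between -0.013 and 0.013 m and z of chisel in the frame of chisel_rest between 0.026 and 0.04 m and angle between the y axis of chisel and the y axis of chisel_rest, either way round below 0.12 rad and angle between chisel's own y axis and vertical between 1.4808 and 1.6608 rad); the robot touches nothing.
It also fails if it takes over 115 s, if anything falls off the work surface, if the arm or the gripper's body presses on something with over 40 N, if the wrist force passes 120 N, or if a joint passes its speed limit or range.

## Working session

There is one attempt and no reset: what is moved stays moved. The work goes in short steps, Python scripts to look and compute and a tool call to move; the robot and the scene stay as the last step left them, time stands still between calls to the robot, and variables do not carry over. Pictures are saved under pics/ and viewed, at most 17 in all, crops included, and the job is handed in when it is done.

Besides the shell and the picture viewer there is one more tool, called after "Emit:" by a JSON object that holds its "name" and its "arguments", one argument or row to a line. step_arm: Moves the arm, as the interface text tells. Its arguments: {"type":"object","properties":{"targets":{"type":"array"}},"required":["targets"]}

```bash
mkdir -p pics
cat > h.py <<'E'
import numpy as np,cv2
from plant import env,imaging
def cap(n,f=None):
    c=imaging.capture(n)
    if f: cv2.imwrite('pics/'+f,c['color'][:,:,::-1])
    return c
def ray(c,uv,z):
    f=240/np.tan(np.radians(c['fovy'])/2)
    uv=np.atleast_2d(uv).astype(float)
    d=np.c_[(uv[:,0]-c['cx'])/f,(uv[:,1]-c['cy'])/f,np.ones(len(uv))]@np.array(c['R'])
    o=-np.array(c['R']).T@np.array(c['t'])
    return o+d*((z-o[2])/d[:,2])[:,None]
E
python3 - <<'E'
from h import *
import pickle
d={n:cap(n,n+'0.png') for n in('top','scene')}
pickle.dump(d,open('c0.pkl','wb'))
for n in d: print(n,d[n]['fovy'],d[n]['cx'],d[n]['cy'],-np.array(d[n]['R']).T@d[n]['t'],np.round(d[n]['R'],2).tolist())
print(env.state())
E
```

```text
top 48.41470421793295 324.430507898244 245.90708215731826 [0.22255788 0.01531458 1.41061721] [[-0.02, -1.0, -0.0], [-0.98, 0.02, -0.21], [0.21, -0.0, -0.98]]
scene 44.5447734653887 310.26045191314375 242.9264546512012 [0.01590924 1.05961876 1.01113431] [[-0.91, -0.42, -0.0], [-0.27, 0.58, -0.77], [0.33, -0.7, -0.64]]
{'clock': 0.1, 'qpos': array([-1.28099977e+00,  4.23778738e-01,  1.63060622e+00, -3.03008140e-05,
        1.08861290e+00, -1.89990063e-02]), 'qvel': array([ 0.00014819,  0.00026549, -0.00409918,  0.00082789, -0.00098232,
       -0.00184016]), 'tau': array([-2.86419126e-04, -5.58428478e+01, -2.82444102e+01, -6.63524975e-05,
        2.98368272e-03,  3.59980197e-05]), 'position': array([ 0.18980602, -0.59491217,  0.19691741]), 'tcp_rot': array([-6.94357992e-04,  9.88102996e-01,  1.53791986e-01, -1.08136018e-04]), 'ft_force': array([0.06547128, 0.7425932 , 0.17603389]), 'wrist_torque': array([ 0.02430729, -0.03161409,  0.01331422]), 'gripper_force': 0.0, 'grip_width': 0.08519505487707582}
```

View pics/top0.png

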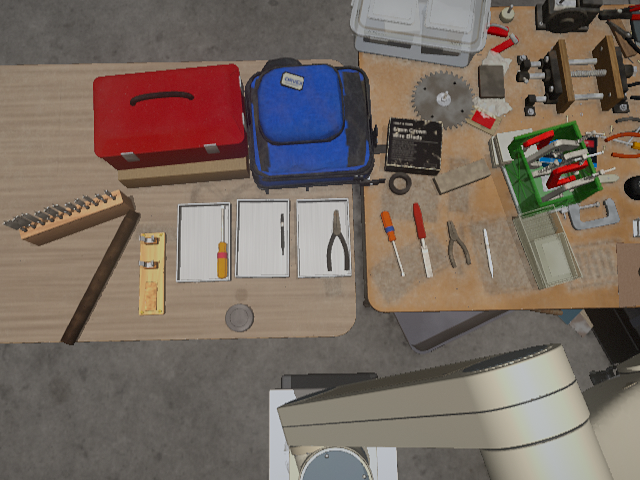

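View pics/scene0.png

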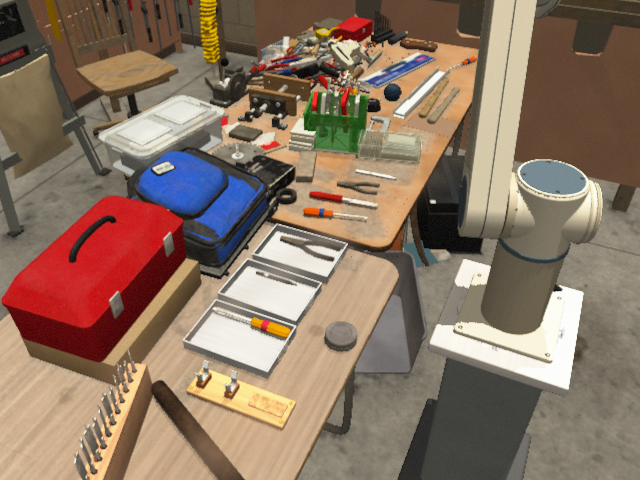

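The top view shows, from left to right: chisel rest (152,275) with its clips at the far end, the trays for drivers (203,242), scribers (262,238) and pliers (322,238), then the loose driver (394,243), chisel (423,240), pliers (459,245) and scriber (489,252). The scene view agrees.

Run:
```python
from h import *
import pickle
c=pickle.load(open('c0.pkl','rb'))['top']
for n,uv,z in [('driver',[[385,212],[404,275]],.0156),('chisel',[[418,205],[428,275]],.0146),('pliers',[[452,222],[465,267]],.01),('scriber',[[487,230],[491,275]],.0086),
 ('rest',[[141,234],[163,234],[141,315],[163,315]],.014),('trD',[[177,206],[229,204],[229,280],[178,282]],.024),('trS',[[236,199],[288,199],[289,277],[236,278]],.024),('trP',[[297,199],[347,199],[351,275],[297,277]],.024)]:
    p=ray(c,uv,z); print(n,p.round(3)[:,:2].tolist(),p.mean(0).round(3))
```

```text
driver [[0.61, -0.155], [0.437, -0.198]] [ 0.524 -0.176  0.016]
chisel [[0.628, -0.246], [0.436, -0.261]] [ 0.532 -0.253  0.015]
pliers [[0.58, -0.336], [0.456, -0.362]] [ 0.518 -0.349  0.01 ]
scriber [[0.556, -0.429], [0.433, -0.429]] [ 0.495 -0.429  0.009]
rest [[0.563, 0.503], [0.562, 0.444], [0.346, 0.492], [0.345, 0.435]] [0.454 0.469 0.014]
trD [[0.636, 0.407], [0.639, 0.266], [0.432, 0.263], [0.429, 0.396]] [0.534 0.333 0.024]
trS [[0.653, 0.248], [0.65, 0.107], [0.436, 0.106], [0.437, 0.245]] [0.544 0.176 0.024]
trP [[0.649, 0.083], [0.646, -0.053], [0.438, -0.057], [0.436, 0.085]] [0.543 0.014 0.024]
```

Emit:
{"name": "step_arm", "arguments": {
  "targets": [
    [0, 0.03, -0.028, 0, 0.1],
    [0, 0.03, -0.028, 0, 0.1],
    [0, 0.03, -0.028, 0, 0.1],
    [0, 0.04, -0.02, 0, 0],
    [0, 0.04, -0.02, 0, 0],
    [0, 0.04, -0.02, 0, 0],
    [0, 0.04, -0.02, 0, 0],
    [0, 0, 0, 0, 0]
  ]
}}

```text
clock: 0.77
position: [0.4144, -0.4158, 0.1976]
tcp_rot: [-0.0, 1.0, 0.007, 0.001]
ft_force: [-0.4, 0.8, 0.4]
grip_width: 0.0858
gripper_force: 0.0
```

Emit:
{"name": "step_arm", "arguments": {
  "targets": [
    [0, 0.01, -0.025, -0.03, 0],
    [0, 0.01, -0.025, -0.03, 0],
    [0, 0.01, -0.025, -0.03, 0],
    [0, 0.01, -0.025, -0.03, 0],
    [0, 0.01, -0.025, -0.03, 0],
    [0, 0, 0, 0, 0],
    [0, 0, 0, 0, 0]
  ]
}}

```text
clock: 1.35
position: [0.4586, -0.2931, 0.3495]
tcp_rot: [0.001, 1.0, 0.006, 0.001]
ft_force: [-0.5, -0.9, 0.1]
grip_width: 0.0856
gripper_force: 0.0
```

Run:
```python
from h import *
import pickle
c=cap('wrist','w1.png'); pickle.dump(c,open('w1.pkl','wb'))
print(c['fovy'],-np.array(c['R']).T@c['t'],np.round(c['R'],2).tolist(),env.state()['position'])
```

```text
61.659589517596075 [ 0.52495129 -0.29237022  0.52732366] [[0.01, -1.0, 0.0], [-0.96, -0.01, 0.26], [-0.26, -0.01, -0.96]] [ 0.45758542 -0.2933708   0.3476978 ]
```

View pics/w1.png

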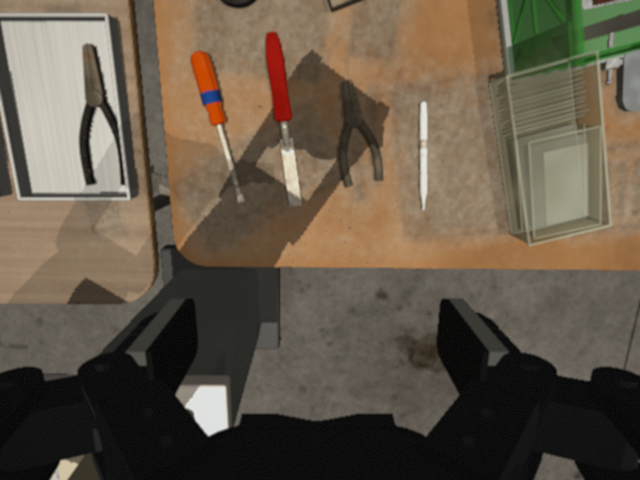

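The wrist view shows all four tools: driver from butt (198,53) to tip (241,202), chisel from butt (272,33) to edge (295,206), pliers head tip (347,82) with handle ends (349,186) and (379,180), scriber (423,102)-(423,209).

```bash
cat >> h.py <<'E'
def comp(c,roi,lo,hi):
    x0,y0,x1,y1=roi
    hsv=cv2.cvtColor(c['color'],cv2.COLOR_RGB2HSV)[y0:y1,x0:x1]
    m=cv2.inRange(hsv,np.array(lo),np.array(hi)) if lo[0]<=hi[0] else cv2.inRange(hsv,np.array([lo[0],lo[1],lo[2]]),np.array([180,hi[1],hi[2]]))|cv2.inRange(hsv,np.array([0,lo[1],lo[2]]),np.array(hi))
    n,l,s,_=cv2.connectedComponentsWithStats(m)
    i=1+np.argmax(s[1:,4]); v,u=np.nonzero(l==i)
    return np.c_[u+x0,v+y0]
def axis(P):
    q=P[:,:2]; m=q.mean(0); d=np.linalg.svd(q-m,full_matrices=False)[2][0]
    if d[0]<0:d=-d
    s=(q-m)@d; t=(q-m)@np.array([-d[1],d[0]])
    return m+d*(s.max()+s.min())/2, np.arctan2(d[1],d[0]), np.ptp(s), np.ptp(t)
E
python3 - <<'E'
from h import *
import pickle
c=pickle.load(open('w1.pkl','rb'))
for n,roi,lo,hi,z in [('driver',(185,40,240,130),(5,150,120),(13,255,255),.0156),('driverblue',(185,40,240,130),(105,120,60),(130,255,255),.0156),('chisel',(260,20,300,130),(172,150,60),(4,255,255),.0146),('scriber',(412,95,435,215),(0,0,170),(180,70,255),.0086),('pliers',(330,76,390,192),(0,0,0),(180,255,75),.01)]:
    p=comp(c,roi,lo,hi); print(n,len(p),p.min(0),p.max(0),[np.round(a,4).tolist() for a in axis(ray(c,p,z))])
for n,uv,z in [('driver',[[198,53],[241,202]],.0156),('chisel',[[272,33],[295,206]],.0146),('pliers',[[347,82],[349,186],[379,180],[358,122]],.01),('scriber',[[423,102],[423,209]],.0086)]:
    p=ray(c,uv,z)[:,:2];d=p[0]-p[1];print(n,p.round(4).tolist(),(p[:2].mean(0)).round(4),np.arctan2(d[1],d[0]).round(3),np.hypot(*d).round(4))
E
```

```text
driver 761 [191  51] [218  92] [[0.5885, -0.158], 0.2547, 0.0449, 0.0239]
driverblue 176 [201  91] [220 103] [[0.5596, -0.1654], -1.3559, 0.0218, 0.0116]
chisel 1380 [266  32] [291 121] [[0.5821, -0.2458], 0.1398, 0.0995, 0.0214]
scriber 706 [420 102] [427 209] [[0.4902, -0.4298], 0.0858, 0.1339, 0.0092]
pliers 1756 [336  81] [378 185] [[0.517, -0.337], 0.0192, 0.1256, 0.053]
driver [[0.6078, -0.1534], [0.4314, -0.1971]] [ 0.5196 -0.1753] 0.243 0.1817
chisel [[0.6304, -0.2404], [0.4268, -0.2666]] [ 0.5286 -0.2535] 0.128 0.2053
pliers [[0.5785, -0.3295], [0.4529, -0.336], [0.461, -0.3743], [0.5323, -0.3446]] [ 0.5157 -0.3328] 0.052 0.1258
scriber [[0.5568, -0.4235], [0.4235, -0.4343]] [ 0.4902 -0.4289] 0.081 0.1337
```

Emit:
{"name": "step_arm", "arguments": {
  "targets": [
    [0, 0, -0.04, -0.01, 0],
    [0, 0, -0.04, -0.01, 0],
    [0, 0, -0.04, -0.01, 0],
    [0, 0, -0.04, -0.01, 0],
    [0, 0, -0.04, -0.01, 0],
    [0, 0, -0.04, -0.01, 0],
    [0, 0, -0.04, 0, 0],
    [0, 0, -0.04, 0, 0]
  ]
}}

```text
clock: 2.07
position: [0.4542, 0.0271, 0.4065]
tcp_rot: [0.0, 1.0, 0.003, -0.001]
ft_force: [1.0, 0.4, -0.6]
grip_width: 0.085
gripper_force: 0.0
```

Emit:
{"name": "step_arm", "arguments": {
  "targets": [
    [0, -0.005, -0.04, 0, 0],
    [0, -0.005, -0.04, 0, 0],
    [0, -0.005, -0.04, 0, 0],
    [0, -0.005, -0.04, 0, 0],
    [0, -0.01, -0.04, 0, 0],
    [0, -0.01, -0.04, 0, 0],
    [0, -0.01, -0.04, 0, 0],
    [0, 0, 0, 0, 0]
  ]
}}

```text
clock: 2.73
position: [0.4006, 0.3103, 0.4052]
tcp_rot: [0.0, 1.0, 0.006, -0.002]
ft_force: [0.4, 0.4, -0.3]
grip_width: 0.0856
gripper_force: 0.0
```

Run:
```python
from h import *
import pickle
c=cap('wrist','w2.png'); pickle.dump(c,open('w2.pkl','wb'))
```

```text
(no output)
```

View pics/w2.png

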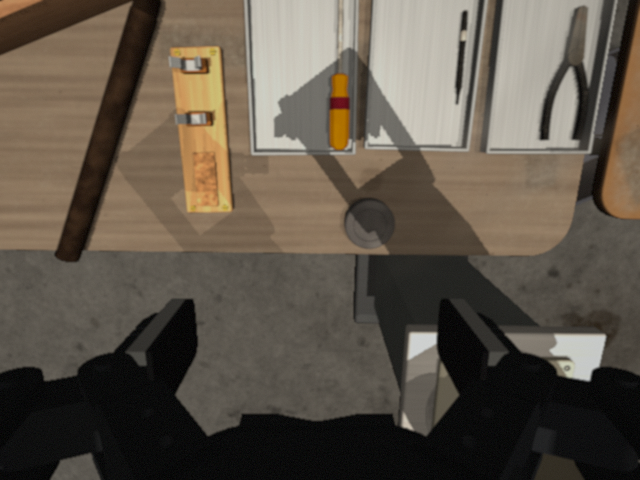

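The wrist view over the left table shows the rest's corners at (171,48), (221,46), (231,211) and (187,213), clips at (189,65) and (195,118), and the trays' near rims at row ~152 (drivers columns 250-354, scribers 365-470, pliers 487-588).

Run:
```python
from h import *
import pickle
c=pickle.load(open('w2.pkl','rb'))
hsv=cv2.cvtColor(c['color'],cv2.COLOR_RGB2HSV)
p=comp(c,(160,35,240,225),(10,110,120),(28,255,255))
bx=cv2.boxPoints(cv2.minAreaRect(p.astype(np.float32)));print(len(p),bx.round(1).tolist())
for uv in (bx,[[171,48],[221,46],[231,211],[187,213]]):
    q=ray(c,uv,.014)[:,:2];print('rest',q.round(4).tolist(),q.mean(0).round(4))
print('clips',ray(c,[[189,65],[195,118]],.045).round(4).tolist())
for n,uv in [('D',[[250,153],[354,152],[246,0],[0,0]]),('S',[[365,148],[470,150]]),('P',[[487,152],[589,152]])]:
    print(n,ray(c,uv,.024).round(4)[:,:2].tolist())
cv2.imwrite('pics/crop.png',cv2.resize(c['color'][20:240,140:260,::-1],None,fx=2.7,fy=2.7,interpolation=cv2.INTER_CUBIC))
```

```text
7103 [[169.39999389648438, 47.099998474121094], [219.5, 43.0], [233.5, 211.0], [183.39999389648438, 215.10000610351562]]
rest [[0.5624, 0.503], [0.5682, 0.4378], [0.3467, 0.4291], [0.3395, 0.5017]] [0.4542 0.4679]
rest [[0.5614, 0.501], [0.5646, 0.436], [0.3466, 0.4327], [0.3428, 0.4963]] [0.4538 0.4665]
clips [[0.5372, 0.47, 0.045], [0.4742, 0.4668, 0.045]]
D [[0.4297, 0.4011], [0.4329, 0.2594], [0.6156, 0.4002], [0.6115, 0.7047]]
S [[0.4384, 0.2447], [0.4377, 0.1018]]
P [[0.4353, 0.0783], [0.4372, -0.0607]]
```

View pics/crop.png

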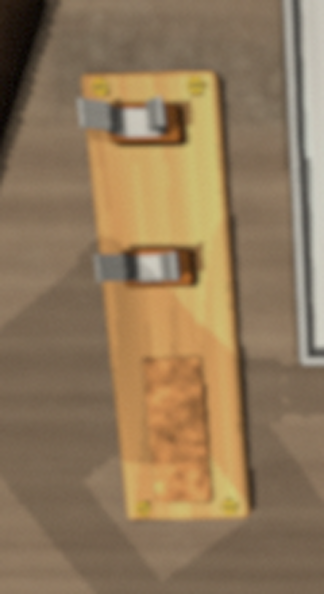

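Run:
```python
from h import *
import pickle
c=pickle.load(open('w2.pkl','rb'))
print(ray(c,[[168.9,60.7],[200.4,59],[174.8,118.5],[206.7,118.5]],.061).round(4).tolist())
```

```text
[[0.5396, 0.489, 0.061], [0.542, 0.4511, 0.061], [0.4731, 0.4873, 0.061], [0.4737, 0.4477, 0.061]]
```

Emit:
{"name": "step_arm", "arguments": {
  "targets": [
    [0, 0.01, 0.04, 0, 0],
    [0, 0.01, 0.04, 0, 0],
    [0, 0.01, 0.04, 0, 0],
    [0, 0.01, 0.04, 0, 0],
    [0, 0.01, 0.04, 0, 0],
    [0, 0.01, 0.04, 0, 0],
    [0, 0.01, 0.04, 0, 0],
    [0, 0.01, 0.04, 0, 0]
  ]
}}

```text
clock: 3.45
position: [0.4844, -0.0174, 0.4063]
tcp_rot: [0.0, 1.0, 0.003, -0.001]
ft_force: [1.0, -0.3, -0.2]
grip_width: 0.0857
gripper_force: 0.0
```

Emit:
{"name": "step_arm", "arguments": {
  "targets": [
    [0, 0.015, 0.04, 0.005, 0],
    [0, 0.015, 0.04, 0.015, 0],
    [0, 0.015, 0.04, 0.02, 0],
    [0, 0.015, 0.04, 0.02, 0],
    [0, 0.02, 0.04, 0.02, -0.06],
    [0, 0.02, 0.038, 0.02, -0.06],
    [0, 0, 0, 0, 0],
    [0, 0, 0, 0, 0]
  ]
}}

```text
clock: 4.12
position: [0.5764, -0.2282, 0.3151]
tcp_rot: [-0.001, 0.998, 0.062, -0.003]
ft_force: [0.1, 0.4, -0.2]
grip_width: 0.0856
gripper_force: 0.0
```

Emit:
{"name": "step_arm", "arguments": {
  "targets": [
    [80, 0.0035, 0.018, 0.02, 0.01],
    [80, 0, 0, 0.04, 0],
    [80, 0, 0, 0.04, 0],
    [80, 0, 0, 0.04, 0],
    [80, 0, 0, 0.04, 0],
    [80, 0, 0, 0.04, 0],
    [80, 0, 0, 0.03, 0],
    [80, 0, 0, 0, 0]
  ]
}}

```text
clock: 4.78
position: [0.5787, -0.2405, 0.0631]
tcp_rot: [-0.003, 0.998, 0.059, -0.005]
ft_force: [-1.2, -0.7, -0.0]
grip_width: 0.0586
gripper_force: 0.0
```

Emit:
{"name": "step_arm", "arguments": {
  "targets": [
    [80, 0.0025, 0.0055, 0.02, -0.015],
    [80, 0, 0, 0.02, 0],
    [80, 0, 0, 0.005, 0],
    [80, 0, 0, 0, 0],
    [80, 0, 0, 0, 0]
  ]
}}

```text
clock: 5.2
position: [0.5879, -0.248, 0.0258]
tcp_rot: [0.0, 0.998, 0.067, 0.001]
ft_force: [0.2, -0.5, 0.2]
grip_width: 0.0584
gripper_force: 0.0
```

Run:
```python
from h import *
c=cap('wrist','w3.png'); print(env.state()['position'],env.state()['tcp_rot'])
```

```text
[ 0.58830343 -0.24812445  0.02612862] [5.45668261e-04 9.97767798e-01 6.67684452e-02 1.04777500e-03]
```

View pics/w3.png

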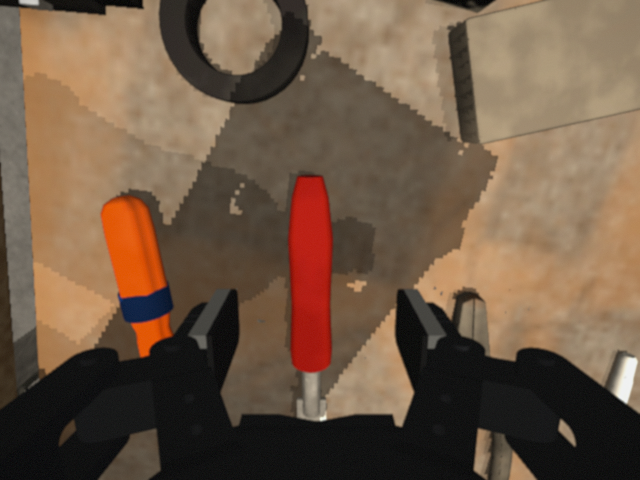

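The chisel handle (310,270) lies centred between the finger tips (237 and 398, row ~300). I'll move back 6 mm, go down and close.

Emit:
{"name": "step_arm", "arguments": {
  "targets": [
    [80, -0.006, -0.002, 0.01, 0],
    [80, 0, 0, 0.008, 0],
    [80, 0, 0, 0, 0],
    [255, 0, 0, 0, 0],
    [255, 0, 0, 0, 0],
    [255, 0, 0, 0, 0],
    [255, 0, 0, 0, 0],
    [255, 0, 0, 0, 0]
  ]
}}

```text
clock: 5.92
position: [0.5814, -0.2466, 0.0062]
tcp_rot: [0.0, 0.998, 0.067, 0.0]
ft_force: [0.5, 0.4, 0.3]
grip_width: 0.0004
gripper_force: 0.0
```

Emit:
{"name": "step_arm", "arguments": {
  "targets": [
    [255, 0, 0, 0, 0],
    [255, 0, 0, 0, 0],
    [255, 0, 0, 0, 0]
  ]
}}

```text
clock: 6.17
position: [0.5812, -0.2465, 0.0061]
tcp_rot: [-0.0, 0.998, 0.067, 0.0]
ft_force: [0.0, -0.0, -0.2]
grip_width: -0.0002
gripper_force: 0.0
```

Run:
```python
from h import *
c=cap('wrist','w4.png'); print(env.state()['position'],env.state()['tcp_rot'])
```

```text
[ 0.58124284 -0.24652608  0.00609973] [1.64009115e-05 9.97763689e-01 6.68402463e-02 5.50335051e-05]
```

View pics/w4.png

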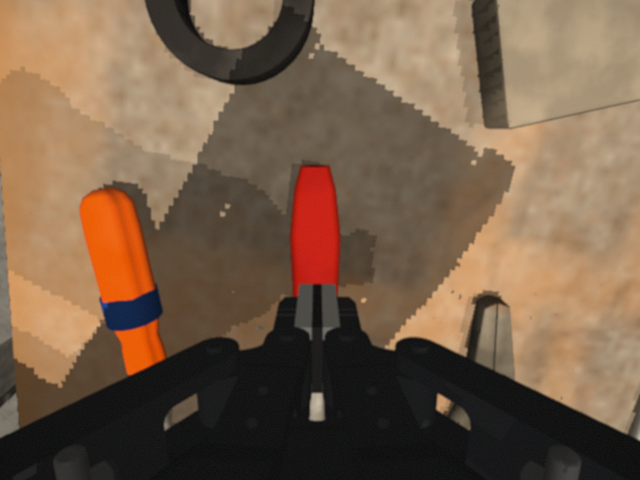

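Run:
```python
from h import *
import pickle
c=cap('scene'); pickle.dump(c,open('s1.pkl','wb'))
f=240/np.tan(np.radians(c['fovy'])/2)
for p in ([.5812,-.2465,.006],[.582,-.2458,.0146],[.53,-.2535,.0146]):
    q=np.array(c['R'])@p+c['t'];print((q[:2]/q[2]*f+[c['cx'],c['cy']]).round(1))
cv2.imwrite('pics/s1.png',cv2.resize(c['color'][120:270,250:450,::-1],None,fx=4,fy=4,interpolation=cv2.INTER_CUBIC))
```

```text
[325.5 198.9]
[325.2 196.6]
[342.5 199.5]
```

View pics/s1.png

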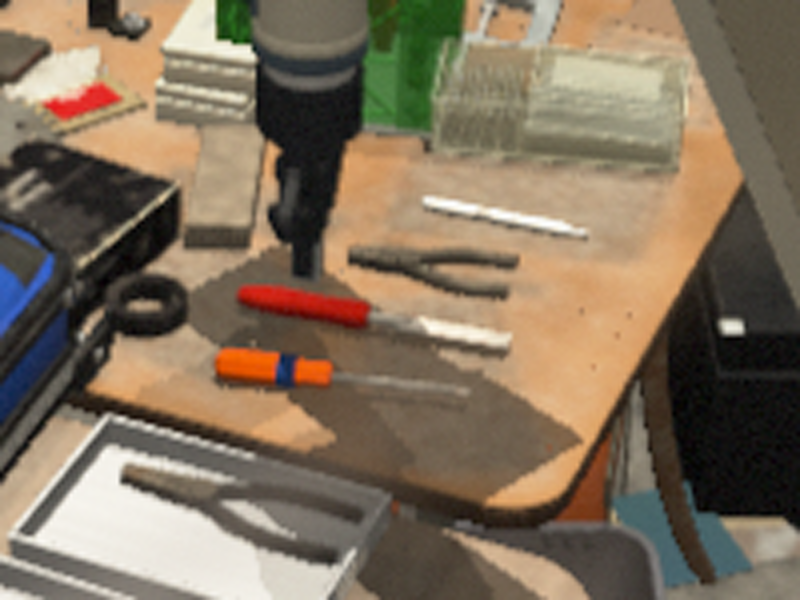

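Run:
```python
from h import *
import pickle
s=pickle.load(open('s1.pkl','rb'))
w=cap('wrist');pickle.dump(w,open('w4.pkl','wb'))
f=240/np.tan(np.radians(w['fovy'])/2)
st=env.state()
for z in(.006,.016,.026,.036,.046):
    q=np.array(w['R'])@[.5812,-.2465,z]+w['t'];print(z,(q[:2]/q[2]*f+[w['cx'],w['cy']]).round(1),ray(s,[327,189.5],z).round(4))
print(-np.array(w['R']).T@w['t'],np.round(w['R'],3).tolist())
p=comp(w,(280,150,350,290),(172,150,60),(4,255,255));print(axis(ray(w,p,.0146)))
# triangulate butt of chisel
for uv,z in [((315,165),.0146),((315,165),.0)]: print(ray(w,uv,z).round(4))
print(ray(s,[250+238/4,120+293/4],.0146))
```

```text
0.006 [315.8 273.7] [[ 0.5971 -0.2933  0.006 ]]
0.016 [315.7 281.6] [[ 0.5913 -0.2798  0.016 ]]
0.026 [315.7 290.4] [[ 0.5855 -0.2663  0.026 ]]
0.036 [315.6 300.3] [[ 0.5797 -0.2529  0.036 ]]
0.046 [315.5 311.4] [[ 0.574  -0.2394  0.046 ]]
[ 0.64744334 -0.23800815  0.18373152] [[0.134, -0.991, 0.0], [-0.956, -0.129, 0.265], [-0.263, -0.036, -0.964]]
(array([ 0.60449725, -0.2428448 ]), np.float64(0.13473298057132635), np.float64(0.055446241062180004), np.float64(0.021901723742087043))
[[ 0.632  -0.2394  0.0146]]
[[ 0.6307 -0.2395  0.    ]]
[[ 0.6314503  -0.24181782  0.0146    ]]
```

The fingers shut above the handle. In the scene view the tips are at (327,189), and crossing that with the wrist view puts them about 30 mm above the stated TCP, so they don't reach as far as stated. I'll open and feel my way lower, watching the force.

Emit:
{"name": "step_arm", "arguments": {
  "targets": [
    [80, 0, 0, 0, 0],
    [80, 0, 0, 0, 0],
    [80, 0, 0, 0, 0],
    [80, 0, 0, 0, 0],
    [80, 0, 0, 0.006, 0],
    [80, 0, 0, 0.006, 0],
    [80, 0, 0, 0.004, 0],
    [80, 0, 0, 0, 0]
  ]
}}

```text
clock: 6.98
position: [0.5802, -0.2461, -0.0114]
tcp_rot: [-0.001, 0.998, 0.067, -0.001]
ft_force: [-0.1, 0.1, -0.9]
grip_width: 0.0584
gripper_force: 0.0
```

Emit:
{"name": "step_arm", "arguments": {
  "targets": [
    [255, 0, 0, 0, 0],
    [255, 0, 0, 0, 0],
    [255, 0, 0, 0, 0],
    [255, 0, 0, 0, 0],
    [255, 0, 0, 0, 0],
    [255, 0, 0, 0, 0]
  ]
}}

```text
clock: 7.48
position: [0.5825, -0.2472, -0.0082]
tcp_rot: [0.001, 0.998, 0.067, 0.001]
ft_force: [-1.2, -0.1, 10.1]
grip_width: -0.0
gripper_force: 5.1
```

The force of 10 N and zero opening mean the tips shut on top of the handle. That confirms an offset of about 33 mm, so I'll open and go 17 mm deeper.

Emit:
{"name": "step_arm", "arguments": {
  "targets": [
    [80, 0, 0, 0, 0],
    [80, 0, 0, 0, 0],
    [80, 0, 0, 0, 0],
    [80, 0, 0, 0, 0],
    [80, 0, 0, 0.006, 0],
    [80, 0, 0, 0.006, 0],
    [80, 0, 0, 0.002, 0],
    [80, 0, 0, 0, 0]
  ]
}}

```text
clock: 8.15
position: [0.5803, -0.2461, -0.0253]
tcp_rot: [-0.0, 0.998, 0.067, -0.001]
ft_force: [-0.2, 0.4, 0.7]
grip_width: 0.0587
gripper_force: 0.0
```

Emit:
{"name": "step_arm", "arguments": {
  "targets": [
    [255, 0, 0, 0, 0],
    [255, 0, 0, 0, 0],
    [255, 0, 0, 0, 0],
    [255, 0, 0, 0, 0],
    [255, 0, 0, 0, 0],
    [255, 0, 0, 0, 0]
  ]
}}

```text
clock: 8.65
position: [0.5814, -0.2466, -0.0236]
tcp_rot: [0.0, 0.998, 0.067, 0.0]
ft_force: [-1.0, 0.5, 3.0]
grip_width: 0.0198
gripper_force: 58.7
```

Run:
```python
from h import *
import pickle
w=cap('wrist');pickle.dump(w,open('w5.pkl','wb'))
c=cap('scene')
a=cv2.resize(c['color'][130:230,280:400,::-1],(480,400),interpolation=cv2.INTER_CUBIC)
b=cv2.resize(w['color'][140:440,200:440,::-1],(320,400))
cv2.imwrite('pics/s2.png',np.hstack([a,b]))
```

```text
(no output)
```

View pics/s2.png

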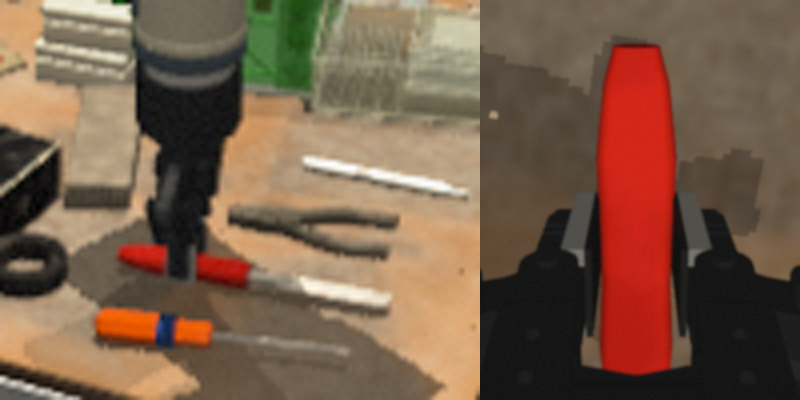

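Gripped: opening 19.8 mm at 59 N, with the handle between the pads in both views. Lifting and carrying it to the rest.

Emit:
{"name": "step_arm", "arguments": {
  "targets": [
    [255, 0, 0, -0.02, 0],
    [255, 0, 0, -0.03, 0],
    [255, 0, 0, -0.04, 0.05],
    [255, 0, 0, -0.04, 0.054],
    [255, -0.003, -0.03, -0.02, 0],
    [255, -0.003, -0.04, 0, 0],
    [255, -0.003, -0.04, 0, 0],
    [255, -0.003, -0.04, 0, 0]
  ]
}}

```text
clock: 9.42
position: [0.5643, -0.0958, 0.1265]
tcp_rot: [0.0, 1.0, 0.014, 0.0]
ft_force: [-1.1, 0.2, -1.7]
grip_width: 0.0196
gripper_force: 59.0
```

Emit:
{"name": "step_arm", "arguments": {
  "targets": [
    [255, -0.003, -0.04, 0, 0],
    [255, -0.003, -0.04, 0, 0],
    [255, -0.003, -0.04, 0, 0],
    [255, -0.003, -0.04, 0, 0],
    [255, -0.003, -0.04, 0, 0],
    [255, -0.003, -0.04, 0, 0],
    [255, -0.003, -0.04, 0, 0],
    [255, -0.003, -0.04, 0, 0]
  ]
}}

```text
clock: 10.08
position: [0.5304, 0.224, 0.1258]
tcp_rot: [0.0, 1.0, 0.015, -0.0]
ft_force: [0.6, -0.4, -2.5]
grip_width: 0.0196
gripper_force: 59.0
```

Emit:
{"name": "step_arm", "arguments": {
  "targets": [
    [255, -0.003, -0.04, 0, 0],
    [255, -0.003, -0.04, 0, 0],
    [255, -0.003, -0.04, 0, 0],
    [255, -0.003, -0.04, 0, 0],
    [255, -0.003, -0.04, 0, 0],
    [255, 0, 0, 0, 0],
    [255, 0, 0, 0, 0],
    [255, 0, 0, 0, 0]
  ]
}}

```text
clock: 10.75
position: [0.5096, 0.4212, 0.1253]
tcp_rot: [0.001, 1.0, 0.015, -0.001]
ft_force: [-0.1, -0.4, -1.2]
grip_width: 0.0195
gripper_force: 59.1
```

Emit:
{"name": "step_arm", "arguments": {
  "targets": [
    [255, -0.001, -0.024, 0.01, 0],
    [255, -0.001, -0.024, 0.02, 0],
    [255, 0, 0, 0.025, 0],
    [255, 0, 0, 0, 0],
    [255, 0, 0, 0, 0]
  ]
}}

```text
clock: 11.17
position: [0.5059, 0.467, 0.0694]
tcp_rot: [0.002, 1.0, 0.014, -0.002]
ft_force: [0.2, 0.1, -1.5]
grip_width: 0.0193
gripper_force: 59.2
```

Run:
```python
from h import *
import pickle
w=cap('wrist');pickle.dump(w,open('w6.pkl','wb'));s=cap('scene');st=env.state();print(st['position'],st['tcp_rot'])
a=cv2.resize(s['color'][330:450,160:310,::-1],(500,400),interpolation=cv2.INTER_CUBIC)
b=cv2.resize(w['color'][100:480,180:465,::-1],(300,400))
cv2.imwrite('pics/s3.png',np.hstack([a,b]))
zc=st['position'][2]+.038
p=comp(w,(250,100,390,350),(172,150,60),(4,255,255));print(p.min(0),p.max(0),[np.round(x,4) for x in axis(ray(w,p,zc))])
```

```text
[0.50765339 0.46847135 0.07204787] [-5.09562932e-05  9.99900532e-01  1.41028518e-02  1.83775280e-04]
[288 173] [346 349] [array([0.5242, 0.4672]), np.float64(0.0287), np.float64(0.067), np.float64(0.0212)]
```

View pics/s3.png

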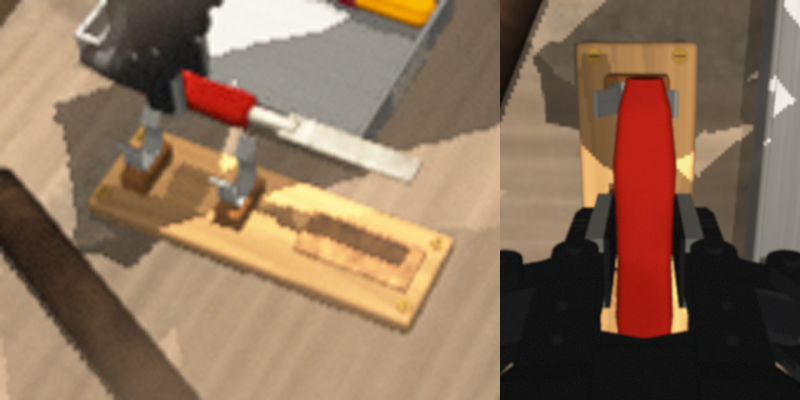

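The chisel hangs level over the board, its handle in line with both clips and its blade over the cork. Pressing down.

Emit:
{"name": "step_arm", "arguments": {
  "targets": [
    [255, 0, -0.0015, 0.015, 0],
    [255, 0, 0, 0.015, 0],
    [255, 0, 0, 0.008, 0],
    [255, 0, 0, 0.006, 0],
    [255, 0, 0, 0.006, 0],
    [255, 0, 0, 0.006, 0],
    [255, 0, 0, 0.006, 0],
    [255, 0, 0, 0, 0]
  ]
}}

```text
clock: 11.93
position: [0.5074, 0.471, 0.0087]
tcp_rot: [0.0, 1.0, 0.015, 0.0]
ft_force: [3.1, -1.1, -3.6]
grip_width: 0.0193
gripper_force: 59.3
```

Emit:
{"name": "step_arm", "arguments": {
  "targets": [
    [255, 0, 0, 0.004, 0],
    [255, 0, 0, 0.003, 0],
    [255, 0, 0, 0, 0],
    [255, 0, 0, 0, 0]
  ]
}}

```text
clock: 12.27
position: [0.5068, 0.471, 0.0027]
tcp_rot: [0.0, 1.0, 0.015, -0.0]
ft_force: [-0.3, -2.5, 7.0]
grip_width: 0.0194
gripper_force: 60.2
```

Emit:
{"name": "step_arm", "arguments": {
  "targets": [
    [110, 0, 0, 0, 0],
    [110, 0, 0, 0, 0],
    [110, 0, 0, 0, 0],
    [110, 0, 0, -0.015, 0],
    [110, 0, 0, -0.03, 0],
    [110, 0, 0, -0.04, 0],
    [110, 0, 0, -0.04, 0],
    [110, 0, 0.02, -0.03, 0]
  ]
}}

```text
clock: 12.93
position: [0.5082, 0.4545, 0.1618]
tcp_rot: [-0.002, 1.0, 0.016, 0.002]
ft_force: [1.0, 0.2, 0.6]
grip_width: 0.0483
gripper_force: 0.0
```

Emit:
{"name": "step_arm", "arguments": {
  "targets": [
    [60, 0.002, 0.04, 0, 0],
    [60, 0.002, 0.04, 0, 0],
    [60, 0.002, 0.04, 0, 0],
    [60, 0.002, 0.04, 0, 0],
    [60, 0.002, 0.04, 0, 0],
    [60, 0.002, 0.04, 0, 0],
    [60, 0.002, 0.04, 0, 0],
    [60, 0.002, 0.04, 0, 0]
  ]
}}

```text
clock: 13.6
position: [0.5329, 0.1301, 0.1583]
tcp_rot: [-0.0, 1.0, 0.015, 0.001]
ft_force: [1.3, -0.3, -1.3]
grip_width: 0.065
gripper_force: 0.0
```

Run:
```python
from h import *
s=cap('scene');t=cap('top')
a=cv2.resize(s['color'][330:450,160:310,::-1],(500,400),interpolation=cv2.INTER_CUBIC)
b=cv2.resize(t['color'][220:330,115:198,::-1],(300,400))
cv2.imwrite('pics/s4.png',np.hstack([a,b]))
for z in (.041,.058):
  p=comp(s,(160,330,310,450),(172,150,60),(4,255,255));print(z,'scene',axis(ray(s,p,z)))
  p=comp(t,(115,220,198,330),(172,150,60),(4,255,255));print(z,'top',len(p),axis(ray(t,p,z)))
```

```text
0.041 scene (array([0.50917504, 0.46804593]), np.float64(0.020654361830829478), np.float64(0.1015477015672687), np.float64(0.02422167238822294))
0.041 top 239 (array([0.51030599, 0.47359412]), np.float64(0.026420947713614754), np.float64(0.09677439529164489), np.float64(0.019953286118412454))
0.058 scene (array([0.50053138, 0.47841227]), np.float64(0.02065436183082932), np.float64(0.09976824597953707), np.float64(0.023797227623740706))
0.058 top 239 (array([0.50673439, 0.46790585]), np.float64(0.026420947713614633), np.float64(0.09557320950635201), np.float64(0.019705621396942662))
```

View pics/s4.png

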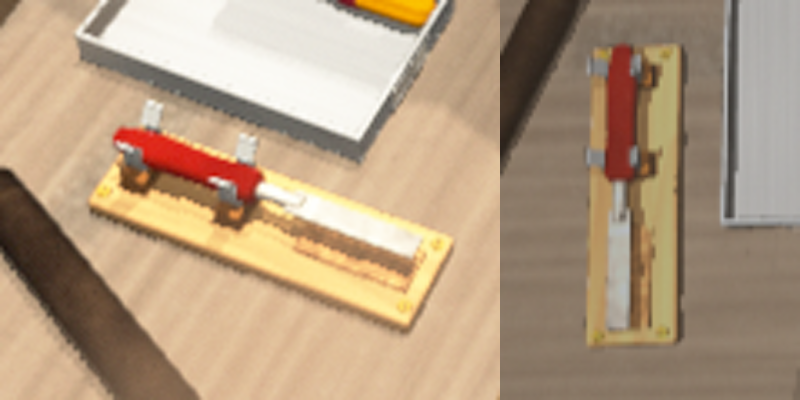

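The chisel is down in both clips, its blade over the cork and clear of it, and the two views agree on the pose. Next the driver.

Emit:
{"name": "step_arm", "arguments": {
  "targets": [
    [80, 0.0015, 0.037, 0, 0],
    [80, 0.0015, 0.037, 0, 0],
    [80, 0.0015, 0.037, 0, 0],
    [80, 0.0015, 0.037, 0, 0],
    [80, 0.0015, 0.037, 0, 0],
    [80, 0.0015, 0.037, 0, 0],
    [80, 0.0015, 0.037, 0, 0],
    [80, 0.0015, 0.037, 0, 0]
  ]
}}

```text
clock: 14.37
position: [0.5541, -0.165, 0.1581]
tcp_rot: [0.0, 1.0, 0.015, 0.001]
ft_force: [0.7, 0.9, -0.4]
grip_width: 0.0587
gripper_force: 0.0
```

Emit:
{"name": "step_arm", "arguments": {
  "targets": [
    [80, 0, 0, 0.02, -0.07],
    [80, 0, 0, 0.04, -0.07],
    [80, 0, 0, 0.03, -0.075],
    [80, 0, 0, 0, 0],
    [80, 0, 0, 0, 0]
  ]
}}

```text
clock: 14.78
position: [0.553, -0.163, 0.0666]
tcp_rot: [-0.001, 0.993, 0.121, -0.001]
ft_force: [0.1, -0.5, 0.2]
grip_width: 0.0588
gripper_force: 0.0
```

Run:
```python
from h import *
w=cap('wrist','w7.png');st=env.state();print(st['position'],st['tcp_rot'])
p=comp(w,(200,20,440,350),(5,150,120),(13,255,255));print(p.min(0),p.max(0),[np.round(x,4) for x in axis(ray(w,p,.0156))])
p=comp(w,(200,20,440,350),(105,120,40),(130,255,255));print(p.min(0),p.max(0),[np.round(x,4) for x in axis(ray(w,p,.0156))])
```

```text
[ 0.55447468 -0.16350195  0.06816196] [6.06838032e-05 9.92629360e-01 1.21189453e-01 2.59547870e-04]
[303 142] [345 227] [array([ 0.5871, -0.1592]), np.float64(0.2422), np.float64(0.0485), np.float64(0.0242)]
[305 226] [343 249] [array([ 0.5571, -0.1667]), np.float64(-1.3109), np.float64(0.0225), np.float64(0.0139)]
```

Emit:
{"name": "step_arm", "arguments": {
  "targets": [
    [80, 0.0005, 0.004, 0.03, 0],
    [80, 0, 0, 0.03, 0],
    [80, 0, 0, 0.02, 0],
    [80, 0, 0, 0.012, 0],
    [80, 0, 0, 0, 0],
    [255, 0, 0, 0, 0],
    [255, 0, 0, 0, 0],
    [255, 0, 0, 0, 0]
  ]
}}

```text
clock: 15.5
position: [0.5567, -0.1679, -0.023]
tcp_rot: [0.001, 0.993, 0.122, 0.001]
ft_force: [0.0, -0.0, 10.2]
grip_width: 0.0232
gripper_force: 19.2
```

Emit:
{"name": "step_arm", "arguments": {
  "targets": [
    [255, 0, 0, 0, 0],
    [255, 0, 0, 0, 0],
    [255, 0, 0, 0, 0]
  ]
}}

```text
clock: 15.75
position: [0.5567, -0.1679, -0.0228]
tcp_rot: [0.001, 0.993, 0.122, 0.002]
ft_force: [-1.7, 0.9, 6.8]
grip_width: 0.0214
gripper_force: 58.5
```

Emit:
{"name": "step_arm", "arguments": {
  "targets": [
    [255, 0, 0, -0.02, 0],
    [255, 0, 0, -0.04, 0],
    [255, 0, 0, -0.04, 0.08],
    [255, 0, 0, -0.04, 0.08],
    [255, 0, 0, -0.01, 0.085],
    [255, 0.001, -0.03, 0, 0],
    [255, 0.001, -0.04, 0, 0],
    [255, 0.001, -0.04, 0, 0]
  ]
}}

```text
clock: 16.42
position: [0.5588, -0.0572, 0.127]
tcp_rot: [0.0, 1.0, -0.002, 0.002]
ft_force: [0.2, 0.3, -1.2]
grip_width: 0.0216
gripper_force: 59.2
```

Emit:
{"name": "step_arm", "arguments": {
  "targets": [
    [255, 0.001, -0.04, 0, 0],
    [255, 0.001, -0.04, 0, 0],
    [255, 0.001, -0.04, 0, 0],
    [255, 0.001, -0.04, 0, 0],
    [255, 0.001, -0.04, 0, 0],
    [255, 0.001, -0.04, 0, 0],
    [255, 0.001, -0.04, 0, 0],
    [255, 0.001, -0.04, 0, 0]
  ]
}}

```text
clock: 17.08
position: [0.5662, 0.2646, 0.1264]
tcp_rot: [-0.0, 1.0, -0.0, 0.001]
ft_force: [1.3, -1.2, -0.9]
grip_width: 0.0213
gripper_force: 59.2
```

Emit:
{"name": "step_arm", "arguments": {
  "targets": [
    [255, 0.002, -0.04, 0, 0],
    [255, 0.002, -0.035, 0, 0],
    [255, 0, -0.01, 0, 0],
    [255, 0, 0, 0, 0],
    [255, 0, 0, 0, 0]
  ]
}}

```text
clock: 17.5
position: [0.5699, 0.3476, 0.1256]
tcp_rot: [0.0, 1.0, 0.001, 0.0]
ft_force: [0.3, -0.5, -1.3]
grip_width: 0.0213
gripper_force: 59.3
```

Run:
```python
from h import *
import pickle
w=cap('wrist','w8.png');pickle.dump(w,open('w8.pkl','wb'));st=env.state();print(st['position'],st['tcp_rot'])
p=comp(w,(250,20,400,400),(5,150,120),(13,255,255));print(p.min(0),p.max(0),[np.round(x,4) for x in axis(ray(w,p,st['position'][2]+.0385))])
```

```text
[0.56999366 0.34656553 0.12540037] [ 2.49326495e-04  9.99999963e-01 -9.47914274e-05 -6.03346752e-05]
[283 160] [349 297] [array([0.6004, 0.3473]), np.float64(0.0064), np.float64(0.0506), np.float64(0.0234)]
```

View pics/w8.png

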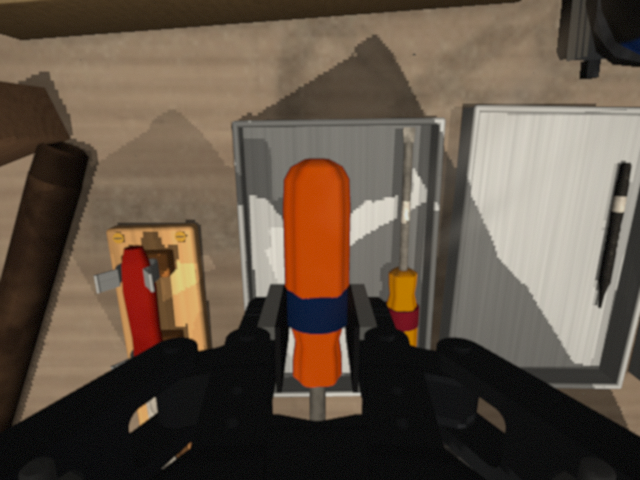

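The driver hangs above the tray: far rim at row ~120, near rim at row ~395, columns 235-443, with the kept driver at (405,300). Checking the tray's centre.

Run:
```python
from h import *
import pickle
w=pickle.load(open('w8.pkl','rb'))
p=ray(w,[[234,121],[443,120],[277,395],[360,394]],.024)[:,:2];print(p.round(4).tolist())
p=ray(w,[[467,106],[453,376],[622,388]],.024)[:,:2];print(p.round(4).tolist())
```

```text
[[0.6402, 0.4024], [0.641, 0.263], [0.4277, 0.3789], [0.4287, 0.3119]]
[[0.6499, 0.2478], [0.4454, 0.2384], [0.4345, 0.1016]]
```

Emit:
{"name": "step_arm", "arguments": {
  "targets": [
    [255, 0, 0, 0.04, 0],
    [255, 0, 0, 0.04, 0],
    [255, 0, 0, 0.03, 0],
    [255, 0, 0, 0.02, 0],
    [255, 0, 0, 0.01, 0],
    [255, 0, 0, 0.008, 0],
    [255, 0, 0, 0, 0],
    [255, 0, 0, 0, 0]
  ]
}}

```text
clock: 18.22
position: [0.5714, 0.3472, -0.0218]
tcp_rot: [-0.0, 1.0, -0.001, 0.001]
ft_force: [0.2, 1.4, -0.9]
grip_width: 0.0214
gripper_force: 59.4
```

Emit:
{"name": "step_arm", "arguments": {
  "targets": [
    [255, 0, 0, 0.002, 0],
    [255, 0, 0, 0, 0],
    [165, 0, 0, 0, 0],
    [150, 0, 0, 0, 0],
    [130, 0, 0, 0, 0],
    [125, 0, 0, 0, 0],
    [125, 0, 0, -0.01, 0],
    [125, 0, 0, -0.03, 0]
  ]
}}

```text
clock: 18.88
position: [0.5672, 0.3457, 0.0118]
tcp_rot: [0.002, 1.0, -0.0, -0.003]
ft_force: [-0.0, 0.3, 0.3]
grip_width: 0.0434
gripper_force: 0.0
```

Emit:
{"name": "step_arm", "arguments": {
  "targets": [
    [110, 0, 0, -0.04, 0],
    [110, 0, 0, -0.04, 0],
    [80, -0.001, 0.04, -0.03, 0],
    [80, -0.001, 0.04, 0, 0],
    [80, -0.001, 0.04, 0, 0],
    [80, -0.001, 0.04, 0, 0],
    [80, -0.001, 0.04, 0, 0],
    [80, -0.001, 0.04, 0, 0]
  ]
}}

```text
clock: 19.55
position: [0.5641, 0.1125, 0.1211]
tcp_rot: [-0.0, 1.0, 0.0, 0.001]
ft_force: [1.2, -0.2, 0.1]
grip_width: 0.0584
gripper_force: 0.0
```

Emit:
{"name": "step_arm", "arguments": {
  "targets": [
    [80, -0.002, 0.04, 0, 0],
    [80, -0.002, 0.04, 0, 0],
    [80, -0.002, 0.04, 0, 0],
    [80, -0.002, 0.04, 0, 0],
    [80, -0.002, 0.04, 0, 0],
    [80, -0.002, 0.04, 0, 0],
    [80, -0.002, 0.04, 0, 0],
    [80, -0.002, 0.04, 0, 0]
  ]
}}

```text
clock: 20.22
position: [0.548, -0.2079, 0.121]
tcp_rot: [0.0, 1.0, -0.0, 0.0]
ft_force: [1.0, -0.4, -0.4]
grip_width: 0.0589
gripper_force: 0.0
```

Emit:
{"name": "step_arm", "arguments": {
  "targets": [
    [80, -0.004, 0.04, 0, 0],
    [80, 0, 0.04, 0, 0],
    [80, 0, 0.04, 0, 0],
    [80, 0, 0.004, 0.02, -0.1],
    [80, 0, 0, 0.02, -0.1],
    [80, 0, 0, 0, 0],
    [80, 0, 0, 0, 0]
  ]
}}

```text
clock: 20.8
position: [0.5434, -0.3294, 0.0797]
tcp_rot: [-0.001, 0.995, 0.098, -0.001]
ft_force: [0.2, 0.3, 0.3]
grip_width: 0.0583
gripper_force: 0.0
```

Run:
```python
from h import *
import pickle
w=cap('wrist','w9.png');pickle.dump(w,open('w9.pkl','wb'));st=env.state();print(st['position'],st['tcp_rot'])
t=cap('top');p=comp(t,(180,205,228,282),(5,170,120),(13,255,255));print(len(p),p.min(0),p.max(0),[np.round(x,4) for x in axis(ray(t,p,.0145))])
a=cv2.resize(t['color'][190:290,165:265,::-1],(480,480),interpolation=cv2.INTER_CUBIC)
b=cv2.resize(w['color'][:,80:560,::-1],(320,320));b=cv2.copyMakeBorder(b,0,160,0,0,cv2.BORDER_CONSTANT)
cv2.imwrite('pics/s5.png',np.hstack([a,b]))
```

```text
[ 0.54435936 -0.32957207  0.08066728] [-1.04229321e-04  9.95147308e-01  9.83962189e-02 -9.79607649e-05]
108 [195 210] [202 224] [array([0.6067, 0.3498]), np.float64(0.0547), np.float64(0.0402), np.float64(0.0198)]
```

View pics/s5.png

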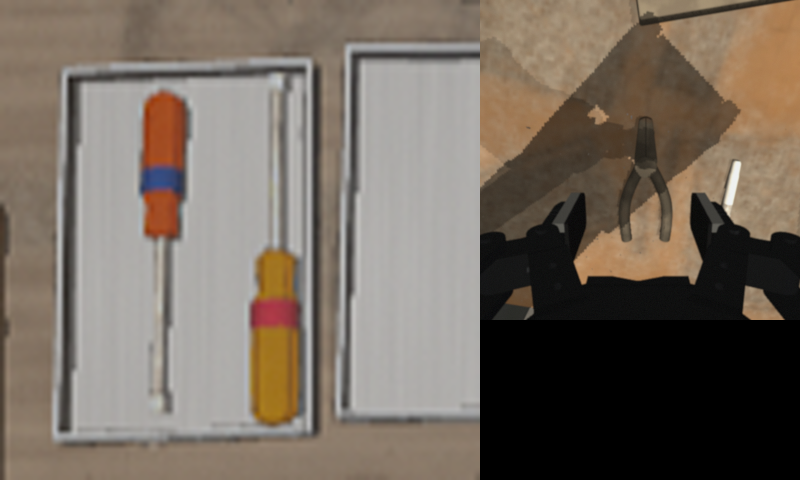

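The driver lies lengthwise beside the kept one, its centre at the tray's middle (crop rows 92-412 in a tray of rows 62-440). In the wrist crop the pliers' tip is at (645,117) and the handle ends at (627,241) and (665,240).

Run:
```python
from h import *
import pickle
w=pickle.load(open('w9.pkl','rb'))
p=ray(w,[[327.5,175.5],[324.5,247],[300.5,361],[357.5,360]],.0115)[:,:2];print(p.round(4).tolist())
h=p[2:].mean(0);d=p[0]-h;print(np.arctan2(d[1],d[0]),np.hypot(*d), p[0]-d/np.hypot(*d)*np.array(.064), p[0]-d/np.hypot(*d)*.034)
```

```text
[[0.5818, -0.3287], [0.5369, -0.336], [0.4528, -0.3363], [0.4613, -0.3749]]
0.212292640679112 0.12762046413836792 [ 0.51925435 -0.34218002] [ 0.54858087 -0.33585897]
```

Emit:
{"name": "step_arm", "arguments": {
  "targets": [
    [80, 0.0015, 0.007, 0.03, 0],
    [80, 0, 0, 0.03, 0],
    [80, 0, 0, 0.025, 0],
    [80, 0, 0, 0.015, 0],
    [80, 0, 0, 0.005, 0],
    [80, 0, 0, 0, 0],
    [255, 0, 0, 0, 0],
    [255, 0, 0, 0, 0]
  ]
}}

```text
clock: 21.57
position: [0.5485, -0.3371, -0.0231]
tcp_rot: [0.001, 0.995, 0.1, 0.001]
ft_force: [0.5, -1.9, 0.7]
grip_width: 0.0354
gripper_force: 0.0
```

Emit:
{"name": "step_arm", "arguments": {
  "targets": [
    [255, 0, 0, 0, 0],
    [255, 0, 0, 0, 0],
    [255, 0, 0, 0, 0],
    [255, 0, 0, 0, 0]
  ]
}}

```text
clock: 21.9
position: [0.5483, -0.3371, -0.0231]
tcp_rot: [0.001, 0.995, 0.1, 0.001]
ft_force: [0.7, 0.6, 6.0]
grip_width: 0.0179
gripper_force: 58.5
```

Emit:
{"name": "step_arm", "arguments": {
  "targets": [
    [255, 0, 0, -0.02, 0],
    [255, 0, 0, -0.04, 0],
    [255, 0, 0, -0.04, 0.07],
    [255, 0, 0, -0.04, 0.07],
    [255, 0, 0, -0.01, 0.06],
    [255, 0.002, -0.034, 0, 0],
    [255, 0.002, -0.04, 0, 0],
    [255, 0.002, -0.04, 0, 0]
  ]
}}

```text
clock: 22.57
position: [0.5531, -0.222, 0.1261]
tcp_rot: [0.0, 1.0, -0.001, 0.001]
ft_force: [0.3, 0.3, -2.9]
grip_width: 0.0176
gripper_force: 59.3
```

Emit:
{"name": "step_arm", "arguments": {
  "targets": [
    [255, 0.002, -0.04, 0, 0],
    [255, 0.002, -0.04, 0, 0],
    [255, 0.002, -0.04, 0, 0],
    [255, 0.003, -0.04, 0, 0],
    [255, 0.004, -0.04, 0, 0],
    [255, 0.004, -0.04, 0, 0],
    [255, 0, -0.02, 0, 0],
    [255, 0, 0, 0, 0]
  ]
}}

```text
clock: 23.23
position: [0.5703, 0.0416, 0.1256]
tcp_rot: [-0.0, 1.0, 0.002, 0.0]
ft_force: [0.2, -1.8, -2.2]
grip_width: 0.018
gripper_force: 59.4
```

Emit:
{"name": "step_arm", "arguments": {
  "targets": [
    [255, 0, 0, 0, 0],
    [255, 0, 0, 0, 0]
  ]
}}

```text
clock: 23.4
position: [0.5701, 0.0371, 0.1253]
tcp_rot: [0.0, 1.0, 0.0, 0.0]
ft_force: [-0.3, -0.5, -2.3]
grip_width: 0.018
gripper_force: 59.4
```

Run:
```python
from h import *
import pickle
w=cap('wrist','w10.png');pickle.dump(w,open('w10.pkl','wb'));st=env.state();print(st['position'],st['tcp_rot'])
s=cap('scene')
a=cv2.resize(s['color'][200:300,230:360,::-1],(416,320),interpolation=cv2.INTER_CUBIC)
b=cv2.resize(w['color'][100:420,120:504,::-1],(384,320))
cv2.imwrite('pics/s6.png',np.hstack([a,b]))
```

```text
[0.57014867 0.03662463 0.12523093] [ 1.30383756e-04  9.99999870e-01 -4.88123790e-04  7.08325423e-05]
```

View pics/s6.png

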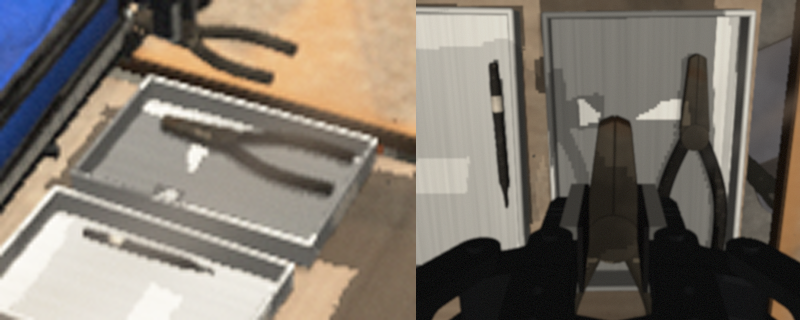

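The pliers hang level over the tray. Checking the tray and the kept pliers' edge.

Run:
```python
from h import *
import pickle
w=pickle.load(open('w10.pkl','rb'))
print(ray(w,[[247,114],[452,113],[288,375]],.024)[:,:2].round(4).tolist(),ray(w,[[364,292],[388,230],[391,160]],.01)[:,:2].round(4).tolist(),'held tip',ray(w,[319,216],.163).round(4))
```

```text
[[0.6449, 0.0829], [0.6456, -0.0531], [0.4465, 0.0594]] [[0.5116, -0.0005], [0.5619, -0.017], [0.6137, -0.0167]] held tip [[0.6062 0.0359 0.163 ]]
```

Emit:
{"name": "step_arm", "arguments": {
  "targets": [
    [255, 0, -0.004, 0.04, 0],
    [255, 0, 0, 0.04, 0],
    [255, 0, 0, 0.03, 0],
    [255, 0, 0, 0.02, 0],
    [255, 0, 0, 0.01, 0],
    [255, 0, 0, 0.007, 0],
    [255, 0, 0, 0, 0],
    [255, 0, 0, 0, 0]
  ]
}}

```text
clock: 24.17
position: [0.5711, 0.0411, -0.0211]
tcp_rot: [-0.0, 1.0, -0.0, 0.001]
ft_force: [0.0, 0.3, -1.7]
grip_width: 0.018
gripper_force: 59.4
```

Emit:
{"name": "step_arm", "arguments": {
  "targets": [
    [255, 0, 0, 0.0025, 0],
    [255, 0, 0, 0, 0],
    [185, 0, 0, 0, 0],
    [165, 0, 0, 0, 0],
    [150, 0, 0, 0, 0],
    [150, 0, 0, 0, 0],
    [150, 0, 0, -0.01, 0],
    [150, 0, 0, -0.03, 0]
  ]
}}

```text
clock: 24.83
position: [0.5672, 0.0414, 0.0132]
tcp_rot: [0.0, 1.0, -0.0, -0.003]
ft_force: [0.2, -0.2, 0.1]
grip_width: 0.0352
gripper_force: 0.0
```

Emit:
{"name": "step_arm", "arguments": {
  "targets": [
    [140, 0, 0, -0.04, 0],
    [140, 0, 0, -0.04, 0],
    [120, 0, 0.03, -0.03, 0],
    [120, -0.007, 0.04, 0, 0],
    [120, -0.008, 0.04, 0, 0],
    [120, -0.008, 0.04, 0, 0],
    [120, -0.008, 0.04, 0, 0],
    [120, -0.008, 0.04, 0, 0]
  ]
}}

```text
clock: 25.5
position: [0.5306, -0.1896, 0.1261]
tcp_rot: [0.0, 1.0, 0.0, 0.0]
ft_force: [1.3, -0.6, -0.0]
grip_width: 0.0454
gripper_force: 0.0
```

Emit:
{"name": "step_arm", "arguments": {
  "targets": [
    [120, -0.008, 0.04, 0, 0],
    [120, -0.008, 0.04, 0, 0],
    [120, -0.008, 0.04, 0, 0],
    [120, -0.008, 0.04, 0, 0],
    [120, -0.008, 0.04, 0, 0],
    [120, -0.003, 0.04, 0, -0.08],
    [120, 0, 0, 0.03, 0],
    [120, 0, 0, 0.02, 0]
  ]
}}

```text
clock: 26.17
position: [0.4879, -0.4311, 0.0755]
tcp_rot: [0.001, 0.999, 0.038, 0.001]
ft_force: [0.4, 1.2, -0.7]
grip_width: 0.0452
gripper_force: 0.0
```

Emit:
{"name": "step_arm", "arguments": {
  "targets": [
    [120, 0, 0, 0, 0],
    [120, 0, 0, 0, 0]
  ]
}}

```text
clock: 26.33
position: [0.4873, -0.4273, 0.0746]
tcp_rot: [-0.001, 0.999, 0.04, -0.001]
ft_force: [0.0, 0.3, 0.8]
grip_width: 0.0455
gripper_force: 0.0
```

Run:
```python
from h import *
import pickle
w=cap('wrist','w11.png');t=cap('top');st=env.state();print(st['position'],st['tcp_rot'])
a=cv2.resize(t['color'][185:290,285:365,::-1],(320,420),interpolation=cv2.INTER_CUBIC)
b=cv2.resize(w['color'][:,80:560,::-1],(420,420))
cv2.imwrite('pics/s7.png',np.hstack([a,b]))
p=comp(w,(240,60,400,380),(0,0,150),(180,60,255));print(len(p),p.min(0),p.max(0),[np.round(x,4) for x in axis(ray(w,p,.0086))])
```

```text
[ 0.48891582 -0.42804736  0.07653083] [5.69114115e-04 9.99191399e-01 4.01982160e-02 5.72408276e-04]
938 [314 119] [326 196] [array([ 0.5356, -0.4257]), np.float64(0.0867), np.float64(0.0452), np.float64(0.0073)]
```

View pics/s7.png

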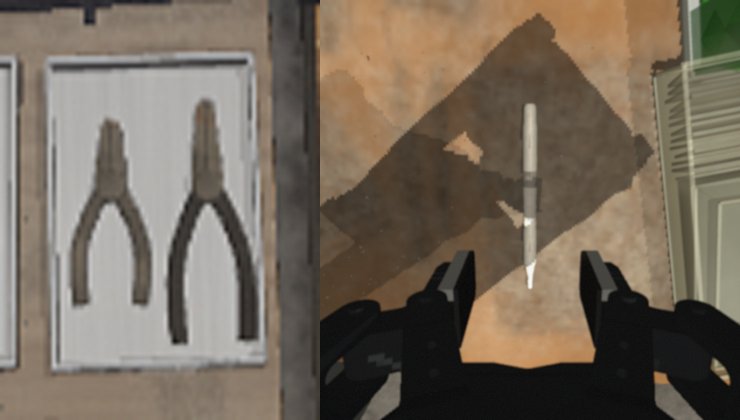

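The pliers lie in their tray beside the kept pair. The scriber is between the fingers, its axis at columns 314-326. Going down to grip it.

Emit:
{"name": "step_arm", "arguments": {
  "targets": [
    [120, 0.001, 0.0015, 0.03, 0],
    [120, 0, 0, 0.03, 0],
    [120, 0, 0, 0.025, 0],
    [120, 0, 0, 0.013, 0],
    [120, 0, 0, 0.003, 0],
    [120, 0, 0, 0, 0],
    [120, 0, 0, 0, 0]
  ]
}}

```text
clock: 27.02
position: [0.4904, -0.4301, -0.0243]
tcp_rot: [0.001, 0.999, 0.04, 0.001]
ft_force: [-0.3, -0.1, 0.5]
grip_width: 0.0452
gripper_force: 0.0
```

Emit:
{"name": "step_arm", "arguments": {
  "targets": [
    [255, 0, 0, 0, 0],
    [255, 0, 0, 0, 0],
    [255, 0, 0, 0, 0],
    [255, 0, 0, 0, 0],
    [255, 0, 0, 0, 0],
    [255, 0, 0, 0, 0]
  ]
}}

```text
clock: 27.52
position: [0.4899, -0.4299, -0.0247]
tcp_rot: [0.001, 0.999, 0.04, 0.001]
ft_force: [-1.0, 0.9, 6.5]
grip_width: 0.0059
gripper_force: 58.9
```

The opening of 5.9 mm on a 10 mm tool means the pads hold it too high, so I'll reopen and go 3 mm lower.

Emit:
{"name": "step_arm", "arguments": {
  "targets": [
    [150, 0, 0, 0, 0],
    [150, 0, 0, 0, 0],
    [150, 0, 0, 0, 0],
    [150, 0, 0, 0.003, 0],
    [150, 0, 0, 0, 0],
    [150, 0, 0, 0, 0]
  ]
}}

```text
clock: 28.02
position: [0.489, -0.4291, -0.0295]
tcp_rot: [-0.0, 0.999, 0.04, -0.0]
ft_force: [0.9, -0.2, -0.9]
grip_width: 0.0351
gripper_force: 0.0
```

Emit:
{"name": "step_arm", "arguments": {
  "targets": [
    [255, 0, 0, 0, 0],
    [255, 0, 0, 0, 0],
    [255, 0, 0, 0, 0],
    [255, 0, 0, 0, 0],
    [255, 0, 0, 0, 0],
    [255, 0, 0, 0, 0]
  ]
}}

```text
clock: 28.52
position: [0.4893, -0.4294, -0.0289]
tcp_rot: [0.0, 0.999, 0.04, 0.0]
ft_force: [-0.2, 0.1, 1.1]
grip_width: 0.0069
gripper_force: 59.0
```

Emit:
{"name": "step_arm", "arguments": {
  "targets": [
    [255, 0, 0, -0.02, 0],
    [255, 0, 0, -0.04, 0],
    [255, 0, 0, -0.04, 0.04],
    [255, 0, 0, -0.04, 0.04],
    [255, 0.003, -0.034, 0, 0],
    [255, 0.003, -0.038, 0, 0],
    [255, 0.003, -0.038, 0, 0],
    [255, 0.003, -0.04, 0, 0]
  ]
}}

```text
clock: 29.18
position: [0.5011, -0.2783, 0.1114]
tcp_rot: [0.0, 1.0, -0.001, 0.0]
ft_force: [1.1, -0.2, -0.2]
grip_width: 0.0067
gripper_force: 58.9
```

Emit:
{"name": "step_arm", "arguments": {
  "targets": [
    [255, 0.004, -0.04, 0, 0],
    [255, 0.004, -0.04, 0, 0],
    [255, 0.004, -0.04, 0, 0],
    [255, 0.004, -0.04, 0, 0],
    [255, 0.004, -0.04, 0, 0],
    [255, 0.004, -0.04, 0, 0],
    [255, 0.004, -0.04, 0, 0],
    [255, 0.004, -0.04, 0, 0]
  ]
}}

```text
clock: 29.85
position: [0.5332, 0.0427, 0.1112]
tcp_rot: [0.0, 1.0, -0.0, 0.0]
ft_force: [0.1, -0.4, -0.6]
grip_width: 0.0067
gripper_force: 58.9
```

Emit:
{"name": "step_arm", "arguments": {
  "targets": [
    [255, 0.004, -0.04, 0, 0],
    [255, 0.004, -0.04, 0, 0],
    [255, 0.002, -0.04, 0, 0],
    [255, 0, -0.02, 0, 0],
    [255, 0, 0, 0, 0],
    [255, 0, 0, 0, 0]
  ]
}}

```text
clock: 30.35
position: [0.543, 0.1816, 0.1108]
tcp_rot: [0.0, 1.0, 0.001, -0.0]
ft_force: [-1.0, -0.1, -0.4]
grip_width: 0.007
gripper_force: 58.9
```

Run:
```python
from h import *
import pickle
w=cap('wrist','w12.png');pickle.dump(w,open('w12.pkl','wb'));st=env.state();print(st['position'],st['tcp_rot'])
s=cap('scene')
a=cv2.resize(s['color'][220:330,190:330,::-1],(380,300),interpolation=cv2.INTER_CUBIC)
b=cv2.resize(w['color'][:,80:560,::-1],(420,420));a=cv2.copyMakeBorder(a,0,120,0,0,cv2.BORDER_CONSTANT)
cv2.imwrite('pics/s8.png',np.hstack([a,b]))
```

```text
[0.54295957 0.1805487  0.11077079] [ 2.36835317e-04  9.99999827e-01  4.64892842e-04 -2.72698396e-04]
```

View pics/s8.png

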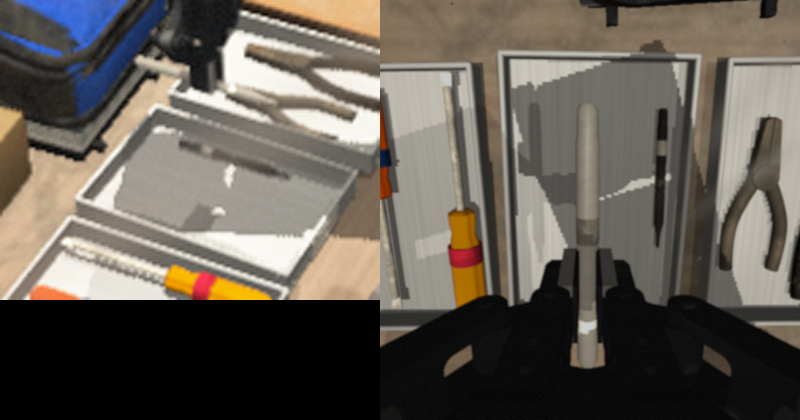

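The scriber hangs level over its tray, clear of the kept one. Lowering and releasing it, then backing off.

Emit:
{"name": "step_arm", "arguments": {
  "targets": [
    [255, 0, 0, 0.04, 0],
    [255, 0, 0, 0.04, 0],
    [255, 0, 0, 0.03, 0],
    [255, 0, 0, 0.015, 0],
    [255, 0, 0, 0.008, 0],
    [255, 0, 0, 0.006, 0],
    [255, 0, 0, 0, 0],
    [255, 0, 0, 0, 0]
  ]
}}

```text
clock: 31.12
position: [0.5442, 0.1804, -0.0272]
tcp_rot: [-0.0, 1.0, -0.0, 0.001]
ft_force: [0.6, -0.0, -0.8]
grip_width: 0.0071
gripper_force: 58.9
```

Emit:
{"name": "step_arm", "arguments": {
  "targets": [
    [225, 0, 0, 0, 0],
    [205, 0, 0, 0, 0],
    [185, 0, 0, 0, 0],
    [170, 0, 0, 0, 0],
    [160, 0, 0, 0, 0],
    [160, 0, 0, -0.01, 0],
    [160, 0, 0, -0.03, 0],
    [160, 0, 0, -0.04, 0]
  ]
}}

```text
clock: 31.78
position: [0.5409, 0.18, 0.0509]
tcp_rot: [0.001, 1.0, -0.0, -0.003]
ft_force: [0.8, 0.9, 0.2]
grip_width: 0.0318
gripper_force: 0.0
```

Emit:
{"name": "step_arm", "arguments": {
  "targets": [
    [160, 0, 0, -0.04, 0],
    [160, 0, 0, -0.04, 0],
    [160, 0, 0.04, -0.02, 0],
    [160, 0, 0.04, 0, 0],
    [160, 0, 0.04, 0, 0],
    [160, 0, 0.04, 0, 0],
    [160, 0, 0.04, 0, 0],
    [160, 0, 0.04, 0, 0]
  ]
}}

```text
clock: 32.45
position: [0.543, -0.0583, 0.1517]
tcp_rot: [0.0, 1.0, 0.0, 0.0]
ft_force: [0.9, 0.2, 0.6]
grip_width: 0.0318
gripper_force: 0.0
```

Emit:
{"name": "step_arm", "arguments": {
  "targets": [
    [160, 0, 0.04, 0, 0],
    [160, 0, 0.04, 0, 0],
    [160, 0, 0.04, 0, 0],
    [160, 0, 0.02, 0, 0],
    [160, 0, 0, 0, 0],
    [160, 0, 0, 0, 0]
  ]
}}

```text
clock: 32.95
position: [0.543, -0.1975, 0.1511]
tcp_rot: [-0.0, 1.0, -0.001, 0.0]
ft_force: [0.5, 0.1, -0.0]
grip_width: 0.0317
gripper_force: 0.0
```

Run:
```python
from h import *
t=cap('top');s=cap('scene')
a=cv2.resize(t['color'][190:325,130:360,::-1],(800,470),interpolation=cv2.INTER_CUBIC)
cv2.imwrite('pics/s9.png',a)
```

```text
(no output)
```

View pics/s9.png

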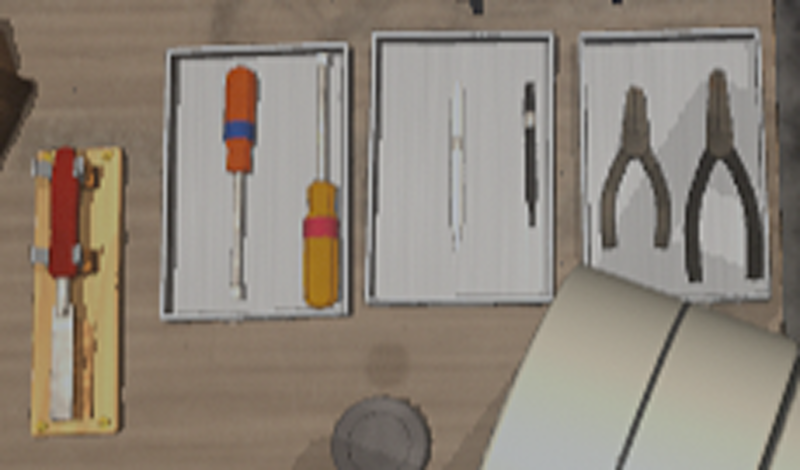

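All four are in place: chisel in both clips, driver at (238,180), scriber at (457,165) and pliers at (635,167), each lengthwise beside its kin.

```bash
python3 -c "
from plant import env
print(env.hand_in())"
```

```text
the job is handed in; nothing more can be done
None
```

I put the driver, scriber and pliers each flat and lengthwise beside its own kind, pressed the chisel into both clips with its blade over the cork, and handed the job in after about 33 of the 115 s; the hand-in returned no verdict.

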